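Set the specimen stage up to its spring pin with the play taken up

ROBOT

A 6-joint arm with a two-finger parallel gripper is mounted at the origin on the work surface. World frame = base frame: x ahead of the robot, y to its left, z up, the work surface at z = 0. Lengths are in m, angles in rad, forces in N, time in s.
With the tool pointing down it reaches from about 0.275 to 0.85 m from the base axis. Payload 19 kg.
Tool frame: the origin (TCP) lies on the centre line of the jaws, within the pads' length; the fingertips stand 14 mm ahead of it and the grasp point (between the pads) lies 5 mm behind it (env.tips_ahead is the distance from the TCP to the fingertips, in m); z points along the fingers, y is the line along which they close (so a half turn about z gives the same grasp; the last joint's range is limited). The gripper opens to 85 mm and grips with 20 to 120 N. Pads are 22 mm wide; open, the fingers measure 114 mm over their backs; the gripper's body (76 mm by 85 mm) begins 54 mm behind the grasp point. The pads swing forward as they close: fully open they stand 13 mm farther back than shut.
Start: joints at [1.167, 0.15, 1.437, -0, 1.554, -0.134], TCP at [0.153, 0.554, 0.245] pointing down, gripper open.
Joint ranges: [-2.8, 2.8], [-0.68, 2.1], [0.12, 2.68], [-1.39, 4.53], [0.16, 2.79], [-2.81, 2.81]. Speed limits (rad/s): [1.89, 1.89, 2.22, 3.01, 3.01, 3.01].

INTERFACE

Orientations are given as a rotation vector (axis times angle).
In Python, from plant import env gives the robot as it stands.
- The arm moves only by the shell command python3 -m handwheel 'ROWS' [OPENING] [FORCE]. ROWS is JSON, a list of rows, each an object with "delta_pos": the shift along the tool's x, y, z in mm, a list of three; "delta_rot": the turn, a rotation vector about the tool's x, y, z in rad, a list of three. In form: [{"delta_pos": [tx, ty, tz], "delta_rot": [ax, ay, az]}, ...]. A call has 1 to 20 rows; each row is the pose to reach, as a shift and turn from the pose commanded when the call began, along the tool's axes at that moment; what a row does not reach only later rows make up. A row lasts 1/12 s, in which the tool goes at most 41.7 mm and 7.16 degrees, less where a joint would pass 70% of its speed; a pose out of reach is approached as far as the arm can. A call with a gripper value outside its range is refused whole. OPENING is the opening, from 0 (shut) to 1 (fully open), set as the call begins (- or left out, the last holds). The fingers move at their own pace and stop on an object; FORCE is the grip in N (left out, the last holds). Time passes only in rows, so rows that repeat a pose let the fingers close. It gives the time, the measured TCP pose, the force, the opening and the grip force at its end, in the units of the state.
- env.state(): the state, without advancing time (a new reading comes with each control period).
- env.snapshot(name): name is "scene" or "top" or "wrist"; returns the picture (480x640x3 uint8, blue, green, red); there is no depth.
- env.calibration(name): a dict with "fx", "fy", "cx", "cy" (pixels), "extrinsics" (4x4, takes a point from camera to world coordinates); the wrist camera has in their place "T_tool_cam" (4x4, takes a point from camera to tool coordinates, whose origin is the TCP and whose axes are the flange's). Camera axes: x right, y down, z forward; pixel columns grow to the right and rows downward; lengths in m; the calibration is good to about 2 mm. A picture is of the moment at which its call begins: read the wrist's pose just before it. calibration takes no time and is no camera call.
- env.close_job(): hands the job in; it is judged then, once.
The state is a dict: "time": time; "joints": joint angles; "qd": joint speeds; "tau": joint torques, N m; "tool_pos": TCP position; "tcp_rot": TCP orientation; "contact_force": force on the tool from outside, world axes, zero at the start; "moment": the same for the moment, N m; "gripper_width": opening from 0.0 (shut) to 1.0 (fully open); "gripper_force": force on a finger pad.
Only numpy, scipy, OpenCV 4.12 (cv2) and the standard library are available. Lean on these libraries where they do the work, as an engineer would, in place of code of your own. Each camera call takes 0.05 s, during which the arm holds its last target. There are 200 camera calls.

TASK

Using the blue tab, draw the specimen carriage back until its red pointer is in the green zone, then bring it forward against the spring pin until the pin's red band has just gone into the barrel (about 5 N on the pin). Do not press the pin much further than that, do not ram the stage's back stop, and let go of the tab with its play against the carriage still taken up in the forward direction. Leave the glassware and bottles alone.

Things in the scene. Friction and masses are not known exactly. Their poses are not given: they have to be found in the camera images.
- stage: cream base plate of the specimen stage, fixed on the bench, 200 mm (its x) by 320 mm (its y), 18 mm high. Origin on the bench, z up. +y is forward: the travel direction, towards the grey stop block. +x points from the blue-tab side across the carriage to the scale. The scale lies at x = 88 mm with a green zone at its rear end.
- thumb: thumb slide with blue upright grip tab; slides along stage y only, needs about 3 N, stays where left. Origin at stage x 0, 24 mm above the bench; axes as the stage. Tab centre at (-68, 0) mm in x, y, from 40 to 104 mm above the bench, 30 mm wide (x), 14 mm thick (y: pinch it so). Within 100 mm of the tab along y nothing is over 55 mm high. y in the stage frame: -87 to 35 mm.
- carriage: dark specimen carriage, 80 x 90 mm, top 44 mm above the bench, with glass slide and red pointer. Axes as the stage; origin 24 mm above the bench, in line with pointer and brass lug. Origin's y in the stage frame: -75 mm at the hard back stop, green zone -75 to -63 mm, starts near -36, at most 25. Needs about 8 N more than the thumb slide to move; stays where left, even against the pin.
- lug (a point): middle of the carriage's brass lug, 12 mm wide, 44 mm above the bench, between two cheeks of the thumb slide 26 mm apart: 14 mm of play. Tab's y minus lug's y, along stage y: +7 mm when the thumb slide pushes the carriage forward, -7 mm when it pulls it back, anything between while the play is open.
- stop_block: grey block 60 x 50 x 52 mm at the stage's front end, fixed; origin at stage x 0, y 125 mm, z 18 mm (the block's middle is at x 20), axes as the stage. It carries a steel barrel with black rings and, at the barrel's end, the spring pin that meets the carriage's front face. Force on the block includes that on its pin.
- pin_line (a point): fixed point on the stop block's face, on the pin's axis: stage x 20, y 100, z 40 mm. The barrel stands out from it by an unmeasured amount, new every time: pin and carriage first touch when the carriage's y in the stage frame is -13 to 11 mm. The pin is 14 mm long, 4 mm of red band next to the barrel; spring 1.25 N per mm from zero, so the band has just gone in at 5 N. It bottoms at 9 mm.
- beaker: small glass beaker, 68 mm wide, 85 mm high; origin at its underside. To be left alone.
- dropper: amber dropper bottle, 36 mm wide, 85 mm high; origin at its underside. To be left alone.
- jar: small glass specimen jar with a white lid, 52 mm wide, 60 mm high; origin at its underside. To be left alone.

How it is judged:
On the way, in this order (a step that is already met when the one before it is completed fails the run):
1. the carriage is drawn back into the green zone (y of carriage in the frame of stage below -0.063 m), for 0.1 s.
2. the carriage has been brought forward against the pin, between 3 and 7 N, with the play taken up forward (contact force between carriage and stop_block between 3 and 7 N and y of thumb in the frame of carriage above 0.005 m), for 0.2 s.
At the end, for the whole second after the job is handed in: The carriage rests against the spring pin with 3 to 7 N on it (pin pushed in about 2.4 to 5.6 mm; 4 mm is exact), at rest; the tab is released and stands at least 5 mm forward of the middle of its play (7 mm is play fully taken up forward) (all of step 2 and linear speed of each of carriage, thumb below 0.003 m/s); the robot touches nothing.
It fails at once if the pin is pressed with more than 9 N (pushed in over 7.2 mm) (contact force between carriage and stop_block above 9 N).
It fails at once if the thumb slide forces the carriage with more than 25 N, as when ramming it into its back stop (contact force between thumb and carriage above 25 N).
It fails at once if the beaker, the dropper bottle or the jar is moved by more than 15 mm (distance of any of beaker, dropper, jar from where it was at the start of the episode above 0.015 m).
It also fails if it takes over 61 s, if anything falls off the work surface, if the arm or the gripper's body presses on something with over 40 N, if the wrist force passes 120 N, or if a joint passes its speed limit or range.

## Working session

There is one attempt and no reset: what is moved stays moved. The work goes in short steps, Python scripts to look and compute and a shell command to move; the robot and the scene stay as the last step left them, time stands still between calls to the robot, and variables do not carry over. Pictures are saved under pics/ and viewed, at most 10 in all, crops included, and the job is handed in when it is done.

```bash
mkdir -p pics
python3 - <<'E'
from plant import env
import cv2,numpy as np
s=env.state();print(s['time'],s['tool_pos'],s['tcp_rot'],s['gripper_width'])
for n in("scene","top"):
    cv2.imwrite(f"pics/{n}0.png",env.snapshot(n));c=env.calibration(n);print(n,{k:np.round(v,4).tolist() for k,v in c.items()})
print(np.round(env.calibration("wrist")["T_tool_cam"],4).tolist())
E
```

```text
0.0 [0.15318188 0.55399312 0.24470263] [-4.22425927e-01 -3.11273627e+00  1.76482770e-03] 0.9997904101615261
scene {'fx': 603.9671, 'fy': 603.9671, 'cx': 312.0966, 'cy': 237.6516, 'extrinsics': [[-0.4088, 0.5453, -0.7318, 1.551], [0.9124, 0.2627, -0.314, 0.4266], [0.021, -0.796, -0.6049, 0.8199], [0.0, 0.0, 0.0, 1.0]]}
top {'fx': 553.4172, 'fy': 553.4172, 'cx': 320.5242, 'cy': 235.0865, 'extrinsics': [[-0.0177, -0.9945, 0.1037, 0.5025], [-0.9997, 0.0191, 0.0117, 0.0276], [-0.0136, -0.1034, -0.9945, 1.0253], [0.0, 0.0, 0.0, 1.0]]}
[[0.0008, -0.9661, -0.2582, 0.066], [1.0, 0.0011, -0.0009, 0.0003], [0.0012, -0.2582, 0.9661, -0.1297], [0.0, 0.0, 0.0, 1.0]]
```

View pics/scene0.png

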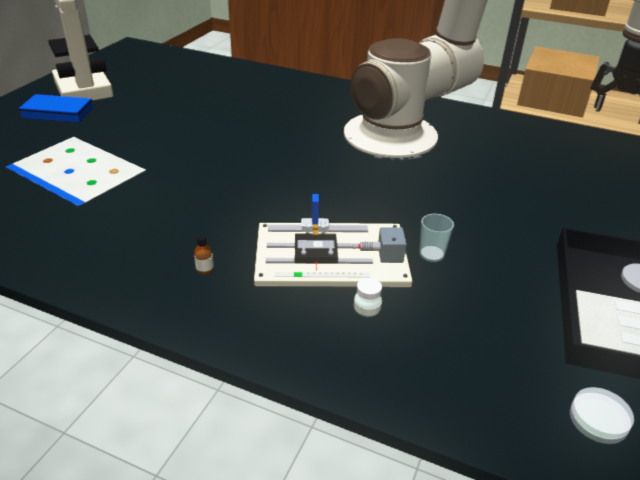

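View pics/top0.png

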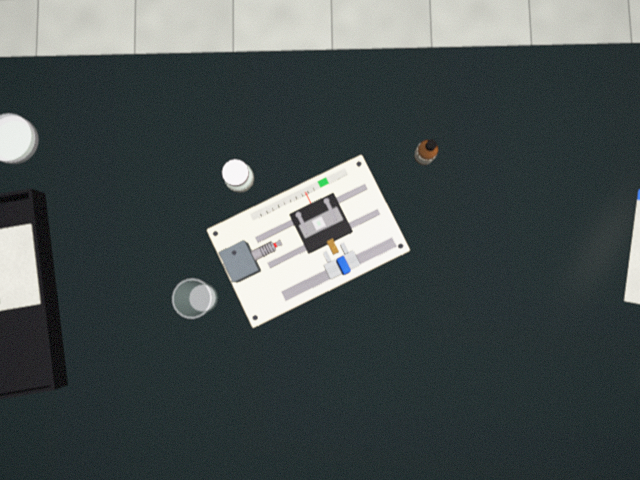

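The top view shows the stage with corners near (207,230), (362,155), (410,250) and (253,327). The stop block is at its left end, the blue tab at (344,264), the green zone at (323,183) and the pointer at (308,198). The scene view shows the tab at (316,208) and the jar and beaker close to the front end.

```bash
cat > h.py <<'E'
import cv2,numpy as np
from plant import env
from scipy.spatial.transform import Rotation as R
def ray(n,uv,z,T=None):
    c=env.calibration(n); T=np.array(c["extrinsics"]) if T is None else T
    uv=np.atleast_2d(uv).astype(float)
    d=np.c_[(uv[:,0]-c["cx"])/c["fx"],(uv[:,1]-c["cy"])/c["fy"],np.ones(len(uv))]@T[:3,:3].T
    return T[:3,3]+d*((z-T[2,3])/d[:,2])[:,None]
def proj(n,P,T=None):
    c=env.calibration(n); T=np.array(c["extrinsics"]) if T is None else T
    p=(np.atleast_2d(P)-T[:3,3])@T[:3,:3]
    return np.c_[p[:,0]/p[:,2]*c["fx"]+c["cx"],p[:,1]/p[:,2]*c["fy"]+c["cy"]]
def wristT(s):
    c=env.calibration("wrist");T=np.eye(4);T[:3,:3]=R.from_rotvec(s["tcp_rot"]).as_matrix();T[:3,3]=s["tool_pos"]
    return T@np.array(c["T_tool_cam"])
def blob(m):
    n,l,st,c=cv2.connectedComponentsWithStats(m.astype(np.uint8));i=1+np.argmax(st[1:,4]);return l==i
E
python3 - <<'E'
from h import *
quads={}
for n,box in(("top",(195,145,420,335)),("scene",(245,185,420,295))):
    im=cv2.imread(f"pics/{n}0.png").astype(int);b,g,r=im[...,0],im[...,1],im[...,2]
    roi=np.zeros(b.shape,bool);x0,y0,x1,y1=box;roi[y0:y1,x0:x1]=1
    bl=blob((b>120)&(b>g+50)&(b>r+80)&roi);ys,xs=np.nonzero(bl)
    print(n,"blue",xs.mean(),ys.mean(),xs.min(),xs.max(),ys.min(),ys.max(),len(xs))
    if n=="top":
        cream=blob((r>190)&(g>185)&(b>160)&roi)
        h=cv2.convexHull(np.argwhere(cream)[:,::-1].astype(np.float32)).reshape(-1,2)
        P=ray("top",h,0.018)
        (cx,cy),wh,a=cv2.minAreaRect((P[:,:2]*1000).astype(np.float32));print(cx,cy,wh,a)
        q=cv2.boxPoints(((cx,cy),wh,a))/1000
        bo=ray("top",[228,265],0.05)[0,:2]; tb=ray("top",[344,262],0.09)[0,:2]
        c=np.array([cx,cy])/1000
        e=[(q[i]-q[i-1]) for i in range(4)];v=max(e[:2],key=np.linalg.norm);v=v/np.linalg.norm(v)
        if v@(bo-c)<0:v=-v
        x=np.array([v[1],-v[0]])
        print("centre",c,"yaxis",v,"yaw",np.degrees(np.arctan2(-v[0],v[1])),"tab side x",x@(tb-c))
        np.savez("stage.npz",c=c,y=v,x=x)
        # pointer/green on scale, z~.02 ; blue tab at mean height
        for nm,m,z in(("green",(g>120)&(g>r+60)&(g>b+60),.019),("red",(r>150)&(r>g+70)&(r>b+70),.03),("blue",bl,.09)):
            uv=np.argwhere(m&roi)[:,::-1];p=ray("top",uv,z)[:,:2]-c
            for k in ([0] if nm!="red" else range(1)):
                print(nm,len(uv),"x",np.percentile(p@x,[0,50,100]).round(4),"y",np.percentile(p@v,[0,50,100]).round(4))
d=np.load("stage.npz")
for sx in(-.1,.1):
  for sy in(-.16,.16):
    w=np.r_[d['c']+sx*d['x']+sy*d['y'],.018];print(sx,sy,proj("top",w)[0].round(1),proj("scene",w)[0].round(1))
for ty in(-.05,-.04,-.03,-.02,-.01):
    w=np.r_[d['c']-.068*d['x']+ty*d['y'],.104];print(ty,proj("top",w)[0].round(1),proj("scene",w)[0].round(1))
E
```

```text
top blue 343.28169014084506 264.72535211267603 337 350 256 273 142
599.6204223632812 63.41862487792969 (199.0954132080078, 318.2001037597656) 25.10443115234375
centre [0.59962042 0.06341862] yaxis [-0.42426944  0.90553606] yaw 25.104427 tab side x -0.06871905240626475
green 64 x [0.0775 0.0834 0.0893] y [-0.0807 -0.072  -0.0633]
red 24 x [0.0127 0.0393 0.0793] y [-0.0349  0.0108  0.0596]
blue 142 x [-0.0868 -0.0725 -0.0581] y [-0.0418 -0.035  -0.0282]
scene blue 314.95541401273886 206.5095541401274 312 318 194 222 157
-0.1 -0.16 [410.5 250.1] [258.8 221.1]
-0.1 0.16 [252.1 328.2] [399.3 222.1]
0.1 -0.16 [361.4 153.6] [253.5 279.3]
0.1 0.16 [205.5 229.3] [412.3 280. ]
-0.05 [350.5 258. ] [308.1 197.6]
-0.04 [345.1 260.6] [312.8 197.7]
-0.03 [339.7 263.3] [317.4 197.7]
-0.02 [334.3 265.9] [322.1 197.7]
-0.01 [328.9 268.6] [326.7 197.8]
```

```bash
cat >> h.py <<'E'
def stage():
    d=np.load("stage.npz");return d['c'],d['x'],d['y']
def w(x,y,z):
    c,ex,ey=stage();return np.r_[c+x*ex+y*ey,z]
def delta(p,s=None):
    "shift (mm, tool axes) and turn to bring TCP to p, tool down, tool y along stage +-y"
    s=s or env.state();A=R.from_rotvec(s["tcp_rot"]);c,ex,ey=stage();out=[]
    for k in(1,-1):
        Y=np.r_[k*ey,0];Z=np.array([0,0,-1.]);B=R.from_matrix(np.c_[np.cross(Y,Z),Y,Z])
        out.append((A.inv()*B).as_rotvec())
    rv=min(out,key=np.linalg.norm)
    return (A.inv().apply(p-s["tool_pos"])*1000).round(1),rv.round(4)
E
python3 - <<'E'
from h import *
print(delta(w(-.068,-.035,.19)),w(-.068,-.035,.19),R.from_rotvec(env.state()["tcp_rot"]).as_matrix().round(3).tolist())
E
```

```text
(array([-532.1, -424.6,   55.2]), array([-1.000e-03, -5.000e-04, -7.079e-01])) [0.5528934  0.00287454 0.19      ] [[-0.964, 0.267, -0.0], [0.267, 0.964, -0.001], [0.0, -0.001, -1.0]]
```

```bash
python3 -m handwheel '[{"delta_pos":[-266,-212,20],"delta_rot":[0,0,-0.35]},{"delta_pos":[-266,-212,20],"delta_rot":[0,0,-0.35]},{"delta_pos":[-266,-212,20],"delta_rot":[0,0,-0.35]},{"delta_pos":[-266,-212,20],"delta_rot":[0,0,-0.35]},{"delta_pos":[-266,-212,20],"delta_rot":[0,0,-0.35]},{"delta_pos":[-266,-212,20],"delta_rot":[0,0,-0.35]},{"delta_pos":[-266,-212,20],"delta_rot":[0,0,-0.35]},{"delta_pos":[-532,-425,55],"delta_rot":[0,0,-0.708]},{"delta_pos":[-532,-425,55],"delta_rot":[0,0,-0.708]},{"delta_pos":[-532,-425,55],"delta_rot":[0,0,-0.708]},{"delta_pos":[-532,-425,55],"delta_rot":[0,0,-0.708]},{"delta_pos":[-532,-425,55],"delta_rot":[0,0,-0.708]},{"delta_pos":[-532,-425,55],"delta_rot":[0,0,-0.708]},{"delta_pos":[-532,-425,55],"delta_rot":[0,0,-0.708]},{"delta_pos":[-532,-425,55],"delta_rot":[0,0,-0.708]},{"delta_pos":[-532,-425,55],"delta_rot":[0,0,-0.708]},{"delta_pos":[-532,-425,55],"delta_rot":[0,0,-0.708]},{"delta_pos":[-532,-425,55],"delta_rot":[0,0,-0.708]},{"delta_pos":[-532,-425,55],"delta_rot":[0,0,-0.708]},{"delta_pos":[-532,-425,55],"delta_rot":[0,0,-0.708]}]'
python3 - <<'E'
from h import *
s=env.state();im=env.snapshot("wrist");cv2.imwrite("pics/w1.png",im);T=wristT(s)
print(s['time'],delta(w(-.068,-.035,.19),s),s["joints"])
print(proj("wrist",[w(-.068,-.035,.104),w(-.068,-.042,.104),w(-.068,-.028,.104)],T).round(1))
E
```

```text
time: 1.77
tool_pos: [0.5525, 0.0025, 0.1897]
tcp_rot: [0.681, -3.066, -0.001]
contact_force: [-0.1, -1.0, -0.9]
gripper_width: 1.003
gripper_force: 0.0
1.7667 (array([-0.5,  0.2, -0.3]), array([ 0.0009, -0.0012, -0.0012])) [-1.34953139e-01  1.29926854e-01  1.57364513e+00  8.79040712e-05
  1.43947206e+00 -2.14274623e+00]
[[316.4 255.7]
 [305.3 255.7]
 [327.5 255.7]]
```

View pics/w1.png

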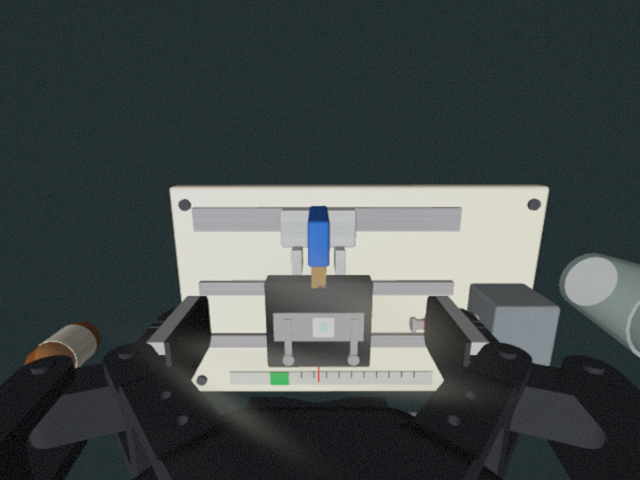

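The wrist view confirms the alignment. The tab is at column 318 (predicted 316), the lug is below it at (318,275), and image right is stage +y, which is also tool +y. The tip of the pin shows at (415,325).

```bash
python3 -m handwheel '[{"delta_pos":[-0.5,1,30]},{"delta_pos":[-0.5,1,60]},{"delta_pos":[-0.5,1,90]},{"delta_pos":[-0.5,1,112]},{"delta_pos":[-0.5,1,112]},{"delta_pos":[-0.5,1,112]}]' 2>&1 | tail -8
python3 -m handwheel '[{"delta_pos":[0,0,0],"delta_rot":[0,0,0]},{"delta_pos":[0,0,0],"delta_rot":[0,0,0]},{"delta_pos":[0,0,0],"delta_rot":[0,0,0]},{"delta_pos":[0,0,0],"delta_rot":[0,0,0]},{"delta_pos":[0,0,0],"delta_rot":[0,0,0]},{"delta_pos":[0,0,0],"delta_rot":[0,0,0]},{"delta_pos":[0,0,0],"delta_rot":[0,0,0]},{"delta_pos":[0,0,0],"delta_rot":[0,0,0]},{"delta_pos":[0,0,0],"delta_rot":[0,0,0]},{"delta_pos":[0,0,0],"delta_rot":[0,0,0]},{"delta_pos":[0,0,0],"delta_rot":[0,0,0]},{"delta_pos":[0,0,0],"delta_rot":[0,0,0]}]' 0 40
```

```text
$[0]: bad value
time: 2.82
tool_pos: [0.5527, 0.0027, 0.1903]
tcp_rot: [0.683, -3.066, 0.0]
contact_force: [-0.4, -0.1, -0.5]
gripper_width: 0.0
gripper_force: 0.0
```

The first call was refused because it lacked delta_rot, so the gripper shut in the air. I'll reopen it, then descend.

```bash
python3 -m handwheel '[{"delta_pos":[0,0,0],"delta_rot":[0,0,0]},{"delta_pos":[0,0,0],"delta_rot":[0,0,0]},{"delta_pos":[0,0,0],"delta_rot":[0,0,0]},{"delta_pos":[0,0,0],"delta_rot":[0,0,0]},{"delta_pos":[0,0,0],"delta_rot":[0,0,0]},{"delta_pos":[0,0,0],"delta_rot":[0,0,0]},{"delta_pos":[0,0,0],"delta_rot":[0,0,0]},{"delta_pos":[0,0,0],"delta_rot":[0,0,0]},{"delta_pos":[0,1,0],"delta_rot":[0,0,0]},{"delta_pos":[0,1,0],"delta_rot":[0,0,0]},{"delta_pos":[0,1,0],"delta_rot":[0,0,0]}]' 1 40
```

```text
time: 3.73
tool_pos: [0.5523, 0.0037, 0.1903]
tcp_rot: [0.683, -3.066, 0.0]
contact_force: [0.8, -0.9, -0.1]
gripper_width: 0.998
gripper_force: 0.0
```

```bash
python3 -m handwheel '[{"delta_pos":[0,0,30],"delta_rot":[0,0,0]},{"delta_pos":[0,0,60],"delta_rot":[0,0,0]},{"delta_pos":[0,0,90],"delta_rot":[0,0,0]},{"delta_pos":[0,0,112],"delta_rot":[0,0,0]},{"delta_pos":[0,0,112],"delta_rot":[0,0,0]},{"delta_pos":[0,0,112],"delta_rot":[0,0,0]}]' 1 40 && python3 -m handwheel '[{"delta_pos":[0,0,0],"delta_rot":[0,0,0]},{"delta_pos":[0,0,0],"delta_rot":[0,0,0]},{"delta_pos":[0,0,0],"delta_rot":[0,0,0]},{"delta_pos":[0,0,0],"delta_rot":[0,0,0]},{"delta_pos":[0,0,0],"delta_rot":[0,0,0]},{"delta_pos":[0,0,0],"delta_rot":[0,0,0]},{"delta_pos":[0,0,0],"delta_rot":[0,0,0]},{"delta_pos":[0,0,0],"delta_rot":[0,0,0]},{"delta_pos":[0,0,0],"delta_rot":[0,0,0]},{"delta_pos":[0,0,0],"delta_rot":[0,0,0]}]' 0 40
python3 - <<'E'
from h import *
s=env.state();im=env.snapshot("wrist");cv2.imwrite("pics/w2.png",im);c,ex,ey=stage()
p=s["tool_pos"][:2]-c;print("tool in stage",p@ex,p@ey,"Fy",s["contact_force"][:2]@ey)
E
```

```text
time: 4.23
tool_pos: [0.552, 0.0037, 0.0781]
tcp_rot: [0.683, -3.065, -0.001]
contact_force: [-0.5, -0.3, 0.3]
gripper_width: 1.004
gripper_force: 0.0
time: 5.07
tool_pos: [0.5525, 0.0036, 0.0787]
tcp_rot: [-0.683, 3.066, -0.0]
contact_force: [-3.1, 0.6, 6.2]
gripper_width: 0.158
gripper_force: 42.0
tool in stage -0.06809445127303576 -0.0341579646135621 Fy 1.8379746575580675
```

View pics/w2.png

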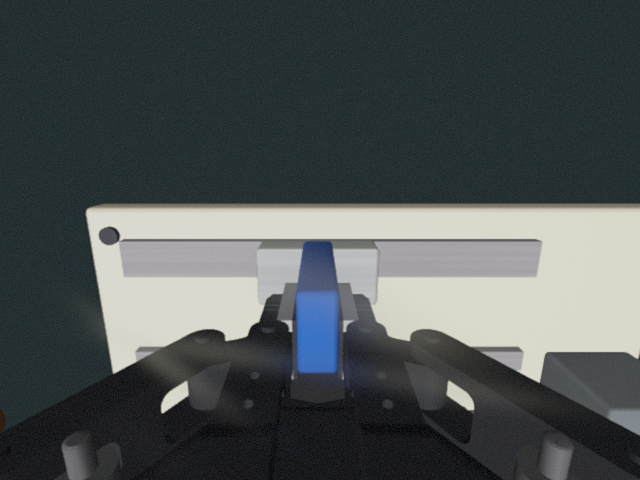

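The tab is centred and held between the pads. Next I draw back 42 mm slowly, which should put the carriage near -69.

```bash
python3 -m handwheel '[{"delta_pos":[0,-2.5,0],"delta_rot":[0,0,0]},{"delta_pos":[0,-5,0],"delta_rot":[0,0,0]},{"delta_pos":[0,-7.5,0],"delta_rot":[0,0,0]},{"delta_pos":[0,-10,0],"delta_rot":[0,0,0]},{"delta_pos":[0,-12.5,0],"delta_rot":[0,0,0]},{"delta_pos":[0,-15,0],"delta_rot":[0,0,0]},{"delta_pos":[0,-17.5,0],"delta_rot":[0,0,0]},{"delta_pos":[0,-20,0],"delta_rot":[0,0,0]},{"delta_pos":[0,-22.5,0],"delta_rot":[0,0,0]},{"delta_pos":[0,-25,0],"delta_rot":[0,0,0]},{"delta_pos":[0,-27.5,0],"delta_rot":[0,0,0]},{"delta_pos":[0,-30,0],"delta_rot":[0,0,0]},{"delta_pos":[0,-32,0],"delta_rot":[0,0,0]},{"delta_pos":[0,-34,0],"delta_rot":[0,0,0]},{"delta_pos":[0,-36,0],"delta_rot":[0,0,0]},{"delta_pos":[0,-38,0],"delta_rot":[0,0,0]},{"delta_pos":[0,-40,0],"delta_rot":[0,0,0]},{"delta_pos":[0,-42,0],"delta_rot":[0,0,0]},{"delta_pos":[0,-42,0],"delta_rot":[0,0,0]},{"delta_pos":[0,-42,0],"delta_rot":[0,0,0]}]'
cat >> h.py <<'E'
def rep(tag):
    s=env.state();c,ex,ey=stage();p=s["tool_pos"][:2]-c
    print("t",round(s["time"],2),"tool y",round(p@ey*1000,1),"Fy",round(s["contact_force"][:2]@ey,2),"F",s["contact_force"].round(1))
    for n in("top","scene"):
        im=env.snapshot(n);cv2.imwrite(f"pics/{n}{tag}.png",im)
        h=cv2.cvtColor(im,cv2.COLOR_BGR2HSV);roi=np.zeros(h.shape[:2],bool)
        pl=np.array([w(*q,.02) for q in((-.1,-.16),(-.1,.16),(.1,.16),(.1,-.16))]);k=np.zeros(h.shape[:2],np.uint8)
        cv2.fillConvexPoly(k,proj(n,pl).astype(np.int32),1)
        m=(k>0)&(h[...,1]>90)&(h[...,2]>90)&((h[...,0]<8)|(h[...,0]>172))
        uv=np.argwhere(m)[:,::-1]
        if len(uv):
            q=ray(n,uv,.022)[:,:2]-c;X=q@ex*1000;Y=q@ey*1000;a=X>62
            print(n,"pointer y",Y[a].mean().round(1) if a.any() else None,a.sum(),"x",X[a].mean().round(1) if a.any() else None)
            q=ray(n,uv,.04)[:,:2]-c;X=q@ex*1000;Y=q@ey*1000;b=(X<50)
            if b.any():print(n,"band y",Y[b].mean().round(1),Y[b].min().round(1),Y[b].max().round(1),b.sum())
        g=(k>0)&(h[...,1]>120)&(h[...,2]>80)&(abs(h[...,0].astype(int)-60)<15);uv=np.argwhere(g)[:,::-1]
        if len(uv):
            Y=(ray(n,uv,.019)[:,:2]-c)@ey*1000;print(n,"green",Y.min().round(1),Y.max().round(1))
E
python3 -c "
from h import *
rep('2')"
```

```text
time: 6.78
tool_pos: [0.57, -0.0338, 0.0787]
tcp_rot: [0.683, -3.066, -0.002]
contact_force: [-4.5, 5.8, 9.3]
gripper_width: 0.163
gripper_force: 42.4
t 6.78 tool y -75.4 Fy 7.19 F [-4.5  5.8  9.3]
top pointer y None 0 x None
top band y 56.7 54.3 59.1 12
top green -79.1 -64.2
scene pointer y None 0 x None
scene band y 56.8 54.7 59.5 10
scene green -79.0 -64.7
```

Run:
```python
from h import *
o=[]
for n,(x0,y0,x1,y1) in(("top",(240,150,400,260)),("scene",(250,200,410,310))):
    o.append(cv2.resize(cv2.imread(f"pics/{n}2.png")[y0:y1,x0:x1],None,fx=5,fy=2.7 if 0 else 2.7,interpolation=cv2.INTER_CUBIC))
cv2.imwrite("pics/c2.png",np.vstack(o))
```

```text
(no output)
```

View pics/c2.png

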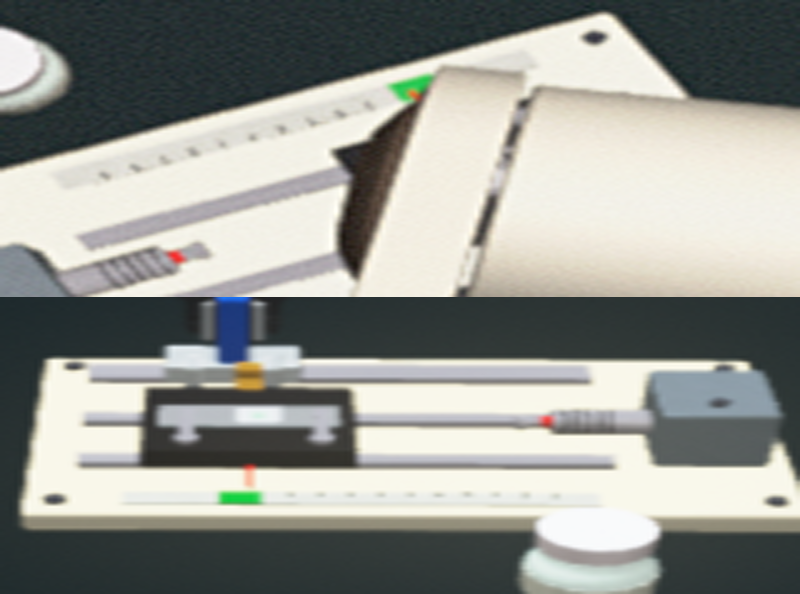

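The pointer is inside the green zone, at scene column ≈300 with green spanning 294–302, and the tab reading puts the carriage near -68.4. The band is centred at y≈56.7, so the pin tip is near 44.7 and first contact should come with the carriage at about -0.3 (tab ≈6.7). Now I go forward, stopping short of contact.

```bash
python3 -m handwheel '[{"delta_pos":[0,2.5,0],"delta_rot":[0,0,0]},{"delta_pos":[0,5,0],"delta_rot":[0,0,0]},{"delta_pos":[0,7.5,0],"delta_rot":[0,0,0]},{"delta_pos":[0,10,0],"delta_rot":[0,0,0]},{"delta_pos":[0,12,0],"delta_rot":[0,0,0]},{"delta_pos":[0,14,0],"delta_rot":[0,0,0]},{"delta_pos":[0,16,0],"delta_rot":[0,0,0]},{"delta_pos":[0,18,0],"delta_rot":[0,0,0]},{"delta_pos":[0,21,0],"delta_rot":[0,0,0]},{"delta_pos":[0,25,0],"delta_rot":[0,0,0]},{"delta_pos":[0,29,0],"delta_rot":[0,0,0]},{"delta_pos":[0,33,0],"delta_rot":[0,0,0]},{"delta_pos":[0,37,0],"delta_rot":[0,0,0]},{"delta_pos":[0,41,0],"delta_rot":[0,0,0]},{"delta_pos":[0,45,0],"delta_rot":[0,0,0]},{"delta_pos":[0,49,0],"delta_rot":[0,0,0]},{"delta_pos":[0,53,0],"delta_rot":[0,0,0]},{"delta_pos":[0,57,0],"delta_rot":[0,0,0]},{"delta_pos":[0,61,0],"delta_rot":[0,0,0]},{"delta_pos":[0,64,0],"delta_rot":[0,0,0]}]'
python3 -m handwheel '[{"delta_pos":[0,1,0],"delta_rot":[0,0,0]},{"delta_pos":[0,2,0],"delta_rot":[0,0,0]},{"delta_pos":[0,3,0],"delta_rot":[0,0,0]},{"delta_pos":[0,4,0],"delta_rot":[0,0,0]}]'
python3 - <<'E'
from h import *
rep('3');cv2.imwrite("pics/w3.png",env.snapshot("wrist"))
o=[]
for n,(x0,y0,x1,y1) in(("top",(220,170,380,280)),("scene",(270,200,430,310))):
    o.append(cv2.resize(cv2.imread(f"pics/{n}3.png")[y0:y1,x0:x1],None,fx=5,fy=2.7,interpolation=cv2.INTER_CUBIC))
cv2.imwrite("pics/c3.png",np.vstack(o))
E
```

```text
time: 8.55
tool_pos: [0.5435, 0.0227, 0.0788]
tcp_rot: [-0.682, 3.065, -0.004]
contact_force: [3.7, -12.0, 2.8]
gripper_width: 0.159
gripper_force: 41.6
time: 8.88
tool_pos: [0.5419, 0.0262, 0.0788]
tcp_rot: [-0.682, 3.065, -0.003]
contact_force: [3.0, -10.9, 3.5]
gripper_width: 0.161
gripper_force: 41.6
t 8.88 tool y -9.2 Fy -11.18 F [  3.  -10.9   3.5]
top pointer y -16.5 11 x 72.0
top green -79.9 -64.2
scene pointer y None 0 x None
scene band y 56.8 54.7 59.5 10
scene green -79.0 -64.7
```

View pics/c3.png

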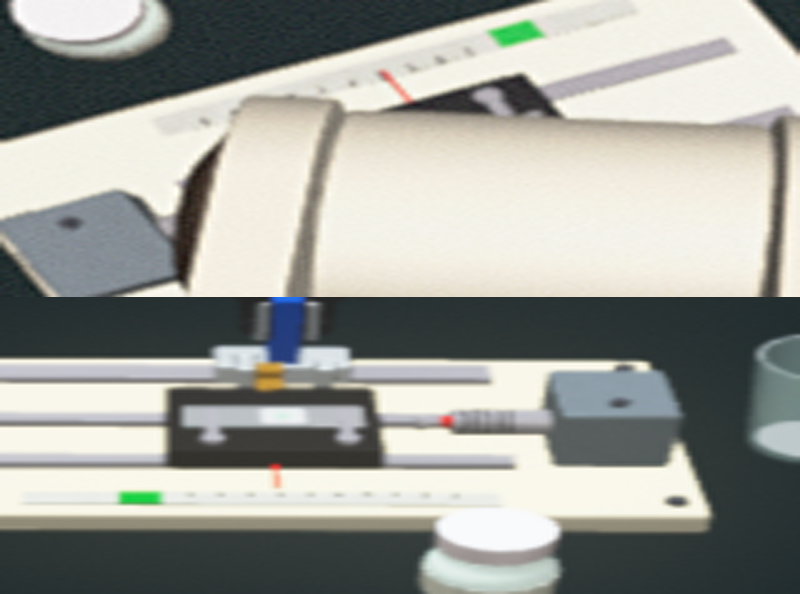

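The carriage is at about -16 with the play taken up forward and a steady drag of about 11 N. About 16 mm remains before pin contact, so I approach and then creep in while reading the force.

```bash
python3 -m handwheel '[{"delta_pos":[0,1.5,0],"delta_rot":[0,0,0]},{"delta_pos":[0,3,0],"delta_rot":[0,0,0]},{"delta_pos":[0,4.5,0],"delta_rot":[0,0,0]},{"delta_pos":[0,6,0],"delta_rot":[0,0,0]},{"delta_pos":[0,7,0],"delta_rot":[0,0,0]},{"delta_pos":[0,8,0],"delta_rot":[0,0,0]},{"delta_pos":[0,9,0],"delta_rot":[0,0,0]},{"delta_pos":[0,9.5,0],"delta_rot":[0,0,0]},{"delta_pos":[0,10,0],"delta_rot":[0,0,0]},{"delta_pos":[0,10.5,0],"delta_rot":[0,0,0]},{"delta_pos":[0,11,0],"delta_rot":[0,0,0]}]' >/dev/null
C='from h import *
s=env.state();c,ex,ey=stage();p=s["tool_pos"][:2]-c;print(round(s["time"],2),"y",round(p@ey*1e3,2),"Fy",round(s["contact_force"][:2]@ey,2))'
python3 -c "$C"
python3 -m handwheel '[{"delta_pos":[0,0.5,0],"delta_rot":[0,0,0]},{"delta_pos":[0,1,0],"delta_rot":[0,0,0]},{"delta_pos":[0,1.5,0],"delta_rot":[0,0,0]}]' >/dev/null; python3 -c "$C"
python3 -m handwheel '[{"delta_pos":[0,0.5,0],"delta_rot":[0,0,0]},{"delta_pos":[0,1,0],"delta_rot":[0,0,0]},{"delta_pos":[0,1.5,0],"delta_rot":[0,0,0]}]' >/dev/null; python3 -c "$C"
python3 -m handwheel '[{"delta_pos":[0,0.5,0],"delta_rot":[0,0,0]},{"delta_pos":[0,1,0],"delta_rot":[0,0,0]}]' >/dev/null; python3 -c "$C"
python3 -m handwheel '[{"delta_pos":[0,0.5,0],"delta_rot":[0,0,0]},{"delta_pos":[0,1,0],"delta_rot":[0,0,0]}]' >/dev/null; python3 -c "$C"
python3 -c "
from h import *
rep('4')"
```

```text
9.95 y 1.76 Fy -11.26
10.2 y 3.28 Fy -10.84
10.45 y 4.76 Fy -10.46
10.62 y 5.77 Fy -10.67
10.78 y 6.76 Fy -10.58
t 10.78 tool y 6.8 Fy -10.58 F [  2.2 -10.7   3.5]
top pointer y -0.6 12 x 71.6
top green -79.9 -64.2
scene pointer y None 0 x None
scene band y 56.8 54.7 59.5 10
scene green -79.0 -64.7
```

There is no contact yet and the drag is steady at about 10.7 N. I continue in 1 mm steps.

```bash
C='from h import *
s=env.state();c,ex,ey=stage();p=s["tool_pos"][:2]-c;print(round(s["time"],2),"y",round(p@ey*1e3,2),"Fy",round(s["contact_force"][:2]@ey,2))'
python3 -m handwheel '[{"delta_pos":[0,0.5,0],"delta_rot":[0,0,0]},{"delta_pos":[0,1,0],"delta_rot":[0,0,0]}]' >/dev/null; python3 -c "$C"
python3 -m handwheel '[{"delta_pos":[0,0.5,0],"delta_rot":[0,0,0]},{"delta_pos":[0,1,0],"delta_rot":[0,0,0]}]' >/dev/null; python3 -c "$C"
python3 -m handwheel '[{"delta_pos":[0,0.5,0],"delta_rot":[0,0,0]},{"delta_pos":[0,1,0],"delta_rot":[0,0,0]}]' >/dev/null; python3 -c "$C"
python3 -c "
from h import *
rep('5')"
```

```text
11.05 y 7.71 Fy -11.46
11.22 y 8.6 Fy -13.19
11.38 y 9.5 Fy -14.31
t 11.38 tool y 9.5 Fy -14.31 F [  4.7 -13.6   2.1]
top pointer y 2.2 2 x 77.0
top green -79.9 -64.2
scene pointer y 2.9 2 x 69.9
scene band y 59.5 59.5 59.5 1
scene green -79.0 -64.7
```

Contact came at about y≈6.8, and at 9.5 the pin carries about 3.5 N. I go another 1.1 mm.

```bash
C='from h import *
s=env.state();c,ex,ey=stage();p=s["tool_pos"][:2]-c;print(round(s["time"],2),"y",round(p@ey*1e3,2),"Fy",round(s["contact_force"][:2]@ey,2))'
python3 -m handwheel '[{"delta_pos":[0,0.6,0],"delta_rot":[0,0,0]},{"delta_pos":[0,1.2,0],"delta_rot":[0,0,0]}]' >/dev/null; python3 -c "$C"
python3 -m handwheel '[{"delta_pos":[0,0,0],"delta_rot":[0,0,0]},{"delta_pos":[0,0,0],"delta_rot":[0,0,0]},{"delta_pos":[0,0,0],"delta_rot":[0,0,0]}]' >/dev/null; python3 -c "$C"
python3 -c "
from h import *
rep('6')"
```

```text
11.65 y 10.56 Fy -15.67
11.9 y 10.64 Fy -14.12
t 11.9 tool y 10.6 Fy -14.12 F [  4.7 -13.4   2.9]
top pointer y 3.4 14 x 71.0
top green -79.9 -64.2
scene pointer y None 0 x None
scene green -79.0 -64.7
```

The pin carries about 5.0 N and the band is out of sight. Now I release and lift.

```bash
python3 -m handwheel '[{"delta_pos":[0,0,0],"delta_rot":[0,0,0]},{"delta_pos":[0,0,0],"delta_rot":[0,0,0]},{"delta_pos":[0,0,0],"delta_rot":[0,0,0]},{"delta_pos":[0,0,0],"delta_rot":[0,0,0]},{"delta_pos":[0,0,0],"delta_rot":[0,0,0]},{"delta_pos":[0,0,0],"delta_rot":[0,0,0]},{"delta_pos":[0,0,0],"delta_rot":[0,0,0]},{"delta_pos":[0,0,0],"delta_rot":[0,0,0]}]' 1 && python3 -m handwheel '[{"delta_pos":[0,0,-20],"delta_rot":[0,0,0]},{"delta_pos":[0,0,-50],"delta_rot":[0,0,0]},{"delta_pos":[0,0,-80],"delta_rot":[0,0,0]},{"delta_pos":[0,0,-110],"delta_rot":[0,0,0]},{"delta_pos":[0,0,-140],"delta_rot":[0,0,0]},{"delta_pos":[0,0,-140],"delta_rot":[0,0,0]},{"delta_pos":[0,0,-140],"delta_rot":[0,0,0]}]'
python3 - <<'E'
from h import *
rep('7');im=env.snapshot("wrist");cv2.imwrite("pics/w7.png",im)
E
```

```text
time: 12.67
tool_pos: [0.5327, 0.0455, 0.0783]
tcp_rot: [0.683, -3.066, 0.0]
contact_force: [0.6, 0.4, 0.1]
gripper_width: 1.003
gripper_force: 0.0
time: 13.25
tool_pos: [0.5333, 0.0455, 0.2198]
tcp_rot: [-0.682, 3.064, -0.001]
contact_force: [-0.3, -0.2, -1.5]
gripper_width: 0.999
gripper_force: 0.0
t 13.25 tool y 11.9 Fy 0.0 F [-0.3 -0.2 -1.5]
top green -79.9 -64.2
scene pointer y None 0 x None
scene green -79.0 -64.7
```

View pics/w7.png

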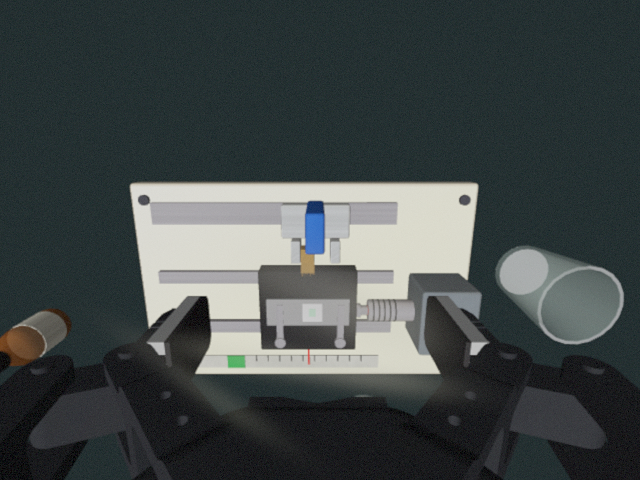

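The wrist view shows the lug (columns 301–315) up against the rear cheek, so the play is taken up forward. The red band is gone and the glassware looks undisturbed. I'll check whether the carriage shifted on release.

Run:
```python
from h import *
def g(n,k):return cv2.cvtColor(cv2.imread(f"pics/{n}{k}.png"),cv2.COLOR_BGR2GRAY).astype(np.float32)
def sh(a,b,box):
    x0,y0,x1,y1=box;return cv2.phaseCorrelate(g("scene",a)[y0:y1,x0:x1],g("scene",b)[y0:y1,x0:x1],cv2.createHanningWindow((x1-x0,y1-y0),cv2.CV_32F))[0]
B=(300,228,355,275)
for a,b in((4,5),(5,6),(6,7)):print(a,b,sh(a,b,B))
s=env.state();T=wristT(s);im=cv2.imread("pics/w7.png");h=cv2.cvtColor(im,cv2.COLOR_BGR2HSV)
m=(h[...,1]>100)&(h[...,2]>90)&((h[...,0]<8)|(h[...,0]>172));m[:345]=0;m[370:]=0;uv=np.argwhere(m)[:,::-1];uv=uv[abs(uv[:,0]-308)<12]
c,ex,ey=stage();print("pointer",((ray("wrist",uv,.022,T)[:,:2]-c)@ey*1e3).mean(),len(uv))
b=blob((h[...,0]>105)&(h[...,0]<130)&(h[...,1]>150)&(h[...,2]>80));vu=np.argwhere(b);top=vu[:,0]<vu[:,0].min()+5
print("tab", sh(6,7,(305,200,335,235)))
```

```text
4 5 (1.2131345520788308, 0.032308096671311404)
5 6 (0.47061641352386374, -0.07618135960298034)
6 7 (0.027013545713586495, -0.0021913390352601425)
pointer 4.0423698583727665 22
tab (-0.0034233271901200624, 0.002008461958173058)
```

Neither the carriage nor the tab moved measurably on release (under 0.1 mm), so I hand in.

```bash
python3 -c "
from plant import env
print(env.close_job())"
```

```text
the job is handed in; nothing more can be done
None
```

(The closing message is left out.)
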